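# Clamp a freshly set mosaic panel in the bench press and zero its cure dial

## Robot

A 7-joint arm with a two-finger parallel gripper is mounted at the origin on the work surface. World frame = base frame: x ahead of the robot, y to its left, z up, the work surface at z = 0. Lengths are in m, angles in rad, forces in N, time in s.
With the tool pointing down it reaches from about 0.4 to 0.85 m from the base axis. Payload 4.5 kg.
Tool frame: the origin (TCP) lies on the centre line of the jaws, within the pads' length; the fingertips stand ahead of it and the grasp point (between the pads) lies 2 mm behind it (manip.tips_ahead is the z of the fingertips in the tool frame, in m); z points along the fingers, y is the line along which they close (so a half turn about z gives the same grasp; the last joint's range is limited). The gripper opens to 85 mm and grips with 20 to 120 N. Pads are 22 mm wide; open, the fingers measure 114 mm over their backs; the gripper's body (76 mm by 85 mm) begins 54 mm behind the grasp point. The pads swing forward as they close: fully open they stand 13 mm farther back than shut.
Start: joints at [-1.158, 0.689, -0.195, 1.565, 0.157, 0.902, -0.215], TCP at [0.231, 0.581, 0.248] pointing down, gripper open.
Joint ranges: [-3.01, 3.01], [-0.46, 2.08], [-1.47, 1.51], [0.13, 2.56], [-1, 4.14], [0.04, 2.09], [-2.66, 2.66]. Speed limits (rad/s): [2.57, 2.57, 3.14, 3.14, 3.14, 3.14, 3.14].

## Interface

Orientations are given as a 3x3 rotation matrix whose columns are the frame's x, y, z axes.
In Python, from workcell import readout, cams, workorder, manip gives the robot as it stands.
- The arm moves only by the shell command python3 -m crank 'ROWS'. ROWS is JSON, a list of rows, each a list of 7 numbers: the shift along the world's x, y, z in m, then the turn, a rotation vector about the world's x, y, z in rad, then the finger opening in m, from 0 to 0.0854. In form: [[x, y, z, ax, ay, az, hand], ...]. A call has 1 to 8 rows; each row shifts and turns the commanded pose from where the row before left it; what a row does not reach is not made up. A row lasts 1/10 s, in which the tool goes at most 50 mm and 8.59 degrees, less where a joint would pass 70% of its speed; a pose out of reach is approached as far as the arm can. A call is refused whole if a number of a shift passes 0.05 or a number of a turn 0.15, either way. A call with a gripper value outside its range is refused whole. The fingers move at their own pace and stop on an object; the grip force is fixed at half the most. Time passes only in rows, so rows that do not move let the fingers close. It gives the time, the measured TCP pose, the force, the opening and the grip force at its end, in the units of the state.
- readout.sense(): the state, without advancing time (a new reading comes with each control period).
- cams.get_image(name): name is "side" or "top"; returns a dict with "img" (384x512x3 uint8, red, green, blue), "depth" (384x512 float32, m along the optical axis (not along the pixel's ray), 0 where there is no reading), "mtx" (3x3 intrinsics, pixels), "view" (4x4, takes a point from world to camera coordinates). Camera axes: x right, y down, z forward; pixel columns grow to the right and rows downward; lengths in m; the calibration is good to about 2 mm. A picture is of the moment at which its call begins.
- workorder.hand_in(): hands the job in; it is judged then, once.
The state is a dict: "t": time; "joint_positions": joint angles; "qvel": joint speeds; "tau": joint torques, N m; "eef_pos": TCP position; "orientation": TCP orientation; "force": force on the tool from outside, world axes, zero at the start; "torque": the same for the moment, N m; "opening": opening from 0.0 (shut) to 1.0 (fully open); "finger_force": force on a finger pad.
Only numpy, scipy, OpenCV 4.12 (cv2) and the standard library are available. Lean on these libraries where they do the work, as an engineer would, in place of code of your own. Each camera call takes 0.05 s, during which the arm holds its last target. There are 200 camera calls.

## Task

Lay the rectangular mosaic panel flat on the bed of the bench press, mosaic side up, lengthwise and centred across the bed, with its end up close to the stop at the back of the bed, and let go of it; then press the sprung arm down by its crossbar until the catch holds it there with the pad clamping the panel. After that, turn the cure-time dial anticlockwise all the way back to its zero stop. Leave everything else on the table where it stands, and upright.

Things in the scene. Friction and masses are not known exactly. Their poses are not given: they have to be found in the camera images.
- press: Bench clamping press, fixed. Grey base plate 270 long (x -130 to +140) x 110 wide x 12 thick; origin on the table, midway across; x points from its front to its hinge, z up. Bare-metal bed 64 wide on it, x -120 to +30, top at z 20. A steel stop stands across the bed's back end: front face x +30, top z 34.
- press_hinge (a point): Middle of the arm's hinge axis (along the press's y), at x +90, z 75 on the press, between two cheeks (y +-16 to +-28, x 65 to 115, up to z 100). Its axes turn with the press only.
- press_catch: Sprung steel catch standing at the left side of the bed (press x 4 to 24, y 39 to 51), hook at z 82, top about z 101. It hooks over a side pin of the arm. Origin at its pivot, z 30. Leave it to work by itself.
- press_seat (a point): Where the centre of the panel's underside belongs: on the bed's top (z 20), midway across it, 40 mm in front of the press origin; with the panel there its far end touches the stop. Axes as the press.
- press_bar (a point): Centre of the arm's black round crossbar, 20 mm thick, 100 long along the press's y, 180 mm from the hinge axis. The arm is a steel bar 24 wide, 12 thick, from hinge to crossbar. Raised, the crossbar is at press x +13, z 238; pressed down at x -90, z 75. The pad hangs under the arm, 90 mm from the hinge.
- press_arm (a joint): Angle of the sprung arm (rad): 0 raised (65 degrees above level, a spring pushes it back there), 1.13 level, hard stop at 1.15. The catch snaps over the arm's side pin when the arm passes about 1.11 to 1.12 and then holds it near 1.10. Needs up to about 10 N at the crossbar.
- press_pad: Rubber-faced pad under the arm, 40 x 44 mm, origin at the middle of its face; slides up to 10 mm on its own spring; with the arm held it presses on the panel with a few newtons.
- panel: Rectangular wooden mosaic panel, 140 long (its x) x 56 wide (its y) x 16 thick, coloured chips on its upper face (+z); origin at the centre of its underside; about 0.16 kg. It starts flat on the table.
- timer: Cure-time dial box, fixed to the table: 110 x 110 x 50 mm, origin at the centre of its underside, white scale on top with the dial in the middle; the thick scale mark at its front (-x) is zero.
- cure_dial (a joint): Dial angle (rad): 0 at the zero stop, grows clockwise seen from above. Turn it back anticlockwise.
- cure_dial_grip (a point): On the dial's vertical axis at the height to grip (z 87). The dial is a black disc 60 mm across with an upright bar grip 57 long, 14 thick, 32 high (z 62 to 94) across its middle; the bar lies along this point's x axis (along the timer's x at zero) and has a white pointer mark at its -x end.
- flower: Bystander: bare wooden flower-shaped coaster, about 78 across, 14 thick; origin under its centre.
- coaster: Bystander: round wooden coaster with mosaic, 78 across, 12 thick; origin under its centre.
- tumbler: Bystander: steel drinking flask, 62 in diameter, 200 tall; origin under its centre.
- glue: Bystander: white glue bottle with blue cap, 52 in diameter, 160 tall; origin under its centre.
- paint_jar: Bystander: small paint jar, 50 in diameter, 70 tall; origin under its centre.
- file: Bystander: flat file with yellow handle, 200 long (x), 20 wide, 18 high; origin under its middle.
- nippers: Bystander: tile nippers with two red handles, 190 long (x), 80 wide, 17 high; origin under their middle.
Not all that is in view belongs to the job. Leave any green look-alike of the timer alone. What is shaped like the panel but turquoise is not meant.

How it is judged:
By the outcome, as a careful person would: the job done as asked, in the order asked, and still so for the second after the job is handed in, with the robot touching nothing.
It also fails if it takes over 72 s, if anything falls off the work surface, if the arm or the gripper's body presses on something with over 40 N, if the wrist force passes 120 N, or if a joint passes its speed limit or range.

## Working session

There is one attempt and no reset: what is moved stays moved. The work goes in short steps, Python scripts to look and compute and a shell command to move; the robot and the scene stay as the last step left them, time stands still between calls to the robot, and variables do not carry over. Pictures are saved under pics/ and viewed, at most 10 in all, crops included, and the job is handed in when it is done.

```bash
ls; mkdir -p pics
python3 - <<'E'
from workcell import readout,cams,workorder,manip
import cv2,numpy as np
s=readout.sense();print(s['t'],s['eef_pos'],s['orientation'],s['opening'],manip.tips_ahead)
for n in('top','side'):
    d=cams.get_image(n);np.savez(f'pics/{n}0.npz',**d);cv2.imwrite(f'pics/{n}0.png',cv2.resize(d['img'][:,:,::-1],(800,600),interpolation=cv2.INTER_CUBIC));print(n,d['mtx'].tolist(),np.round(d['view'],3).tolist())
E
```

```text
pics
0.0 [0.23091275 0.58009592 0.24745369] [[-9.29133893e-01  3.69742949e-01 -6.01011871e-04]
 [ 3.69743422e-01  9.29132156e-01 -1.79975330e-03]
 [-1.07026638e-04 -1.89443198e-03 -9.99998200e-01]] 1.0006451587136593 0.017
top [[366.49421191085884, 0.0, 248.6127023607343], [0.0, 366.49421191085884, 188.2774839801545], [0.0, 0.0, 1.0]] [[0.022, -1.0, 0.007, -0.009], [-0.996, -0.022, -0.09, 0.518], [0.09, -0.005, -0.996, 1.298], [0.0, 0.0, 0.0, 1.0]]
side [[397.70827154080274, 0.0, 251.2576382121072], [0.0, 397.70827154080274, 188.4435211559226], [0.0, 0.0, 1.0]] [[-0.687, -0.726, 0.003, 0.347], [-0.421, 0.396, -0.816, 0.331], [0.592, -0.562, -0.578, 1.215], [0.0, 0.0, 0.0, 1.0]]
```

View pics/top0.png

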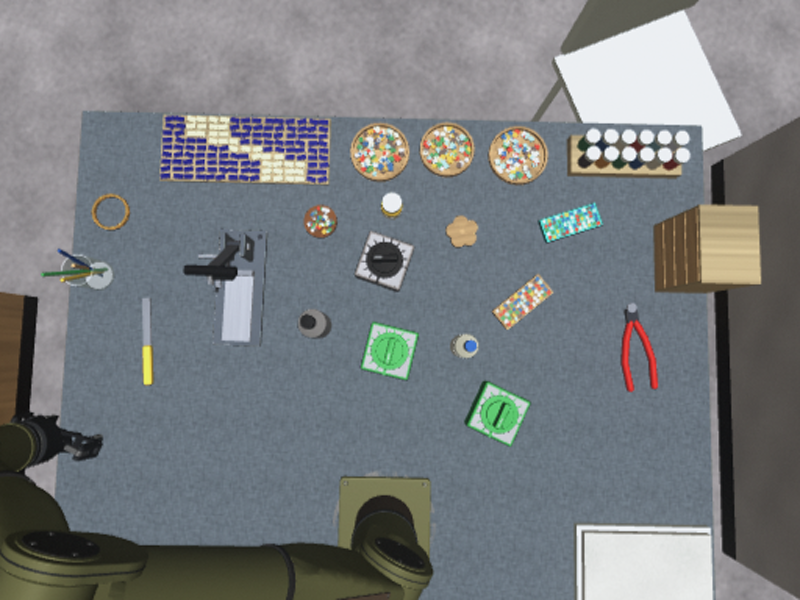

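View pics/side0.png

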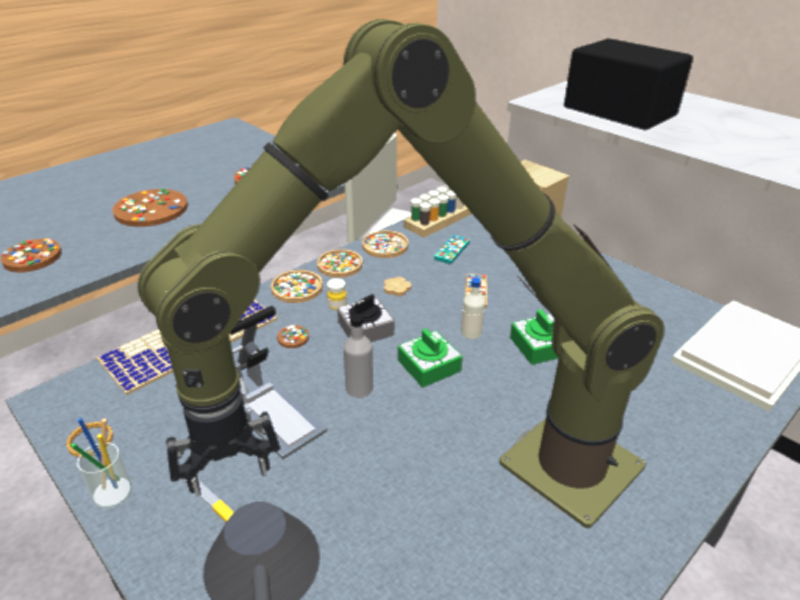

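Top view: panel candidates are the multicolour one at (523,302), the turquoise look-alike at (571,222), and the large navy/white panel at (245,150). The multicolour one fits the description. For the timer, the grey/white box with a black dial at (385,262) fits; the green ones at (390,350) and (498,412) are look-alikes. The press is at about (240,290) with its hinge at the far side. Close crops next.

```bash
cat > h.py <<'E'
import numpy as np,cv2
def load(n): return dict(np.load(f'pics/{n}.npz'))
def proj(d,P):
    P=np.atleast_2d(P);c=P@d['view'][:3,:3].T+d['view'][:3,3];u=c@d['mtx'].T;return u[:,:2]/u[:,2:]
def ray(d,uv):
    R=d['view'][:3,:3];t=d['view'][:3,3];o=-R.T@t
    return o,R.T@(np.linalg.inv(d['mtx'])@np.array([uv[0],uv[1],1.]))
def atz(d,uv,z):
    o,r=ray(d,uv);return o+r*(z-o[2])/r[2]
def dep(d,uv):
    o,r=ray(d,uv);return o+r*d['depth'][int(round(uv[1])),int(round(uv[0]))]
def tri(d1,u1,d2,u2):
    o1,r1=ray(d1,u1);o2,r2=ray(d2,u2)
    k=np.linalg.lstsq(np.c_[r1,-r2],o2-o1,rcond=None)[0]
    a,b=o1+k[0]*r1,o2+k[1]*r2;return (a+b)/2,np.linalg.norm(a-b)
def crop(d,x0,y0,x1,y1,s): return cv2.resize(np.ascontiguousarray(d['img'][y0:y1,x0:x1,::-1]),None,fx=s,fy=s,interpolation=cv2.INTER_CUBIC)
E
python3 - <<'E'
from h import *
t=load('top0');s=load('side0')
a=crop(t,115,140,175,224,7);b=crop(t,222,145,270,190,7);c=crop(t,312,170,358,215,7)
im=np.zeros((600,800,3),np.uint8);im[:588,:420]=a;im[:315,424:424+336]=b;
c=cv2.resize(c,None,fx=.88,fy=.88);im[318:318+c.shape[0],424:424+c.shape[1]]=c
cv2.imwrite('pics/cropt.png',im)
print('panel depth pts',[np.round(dep(t,(u/1.5625,v/1.5625)),4).tolist() for u,v in [(523,302),(571,222),(240,310),(385,262)]])
E
```

```text
panel depth pts [[0.5073, -0.3103, 0.0176], [0.6974, -0.4217, 0.0217], [0.4738, 0.3426, 0.0222], [0.5867, 0.0116, 0.0639]]
```

View pics/cropt.png

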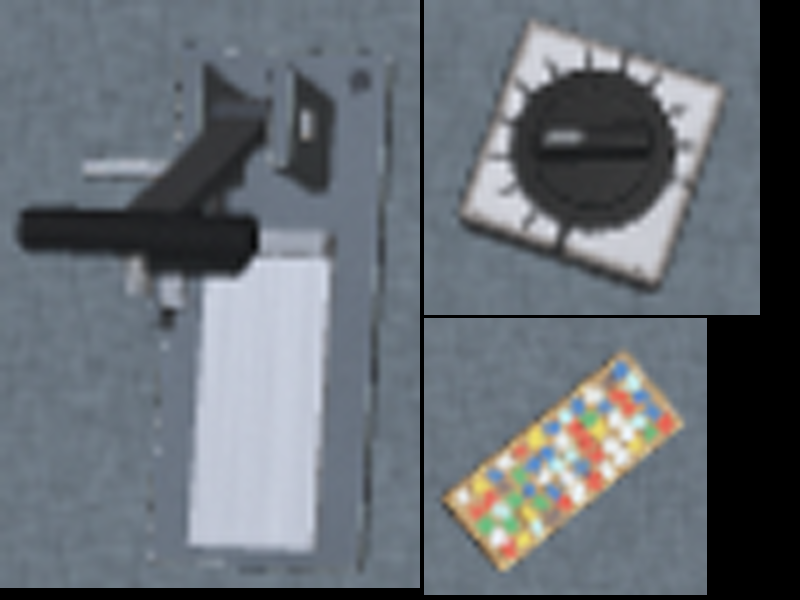

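The crop confirms it: multicolour chips on a wooden panel, corners at crop (443,500), (626,350), (684,424) and (504,571). The timer's zero mark is at (562,236) and the white pointer at (565,135), so it sits roughly 75° clockwise of zero. Bed front corners are at (188,545) and (316,551). Next, side crops for height.

Run:
```python
from h import *
s=load('side0');t=load('top0')
im=np.zeros((600,800,3),np.uint8)
a=crop(s,140,190,212,294,5.5);im[:a.shape[0],:a.shape[1]]=a   # press
b=crop(s,210,180,258,224,7);im[:b.shape[0],404:404+b.shape[1]]=b # timer
c=crop(s,288,165,320,205,7);im[312:312+c.shape[0],404:404+c.shape[1]]=c
cv2.imwrite('pics/crops.png',im)
```

```text
(no output)
```

View pics/crops.png

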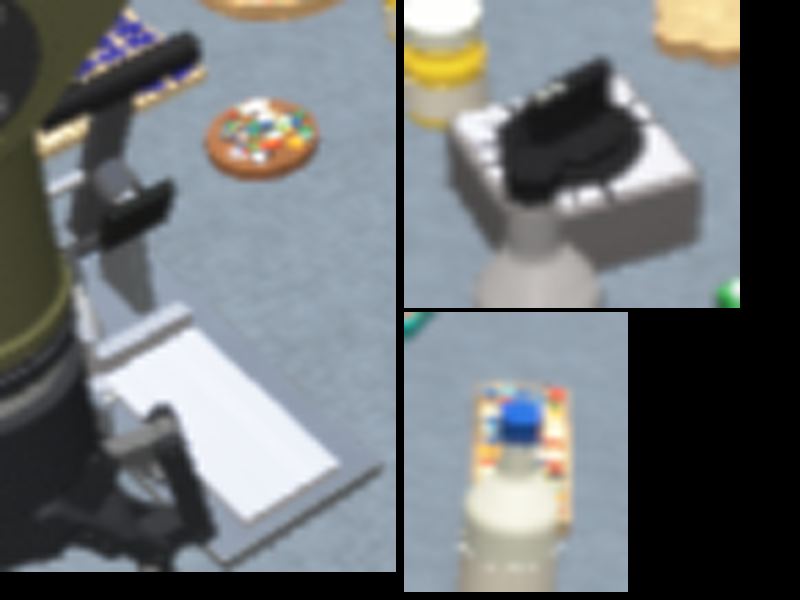

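Side view: bed front corners are at crop (340,464) right and (250,522) left. The panel is partly behind the glue bottle, with its far end at (478..566,385) and right corner at (570,530). Timer top corners are at (448,116) and (698,180); the bar top runs from (515,110) to (608,62).

Run:
```python
from h import *
from scipy.optimize import least_squares
t=load('top0');s=load('side0')
def px(p,ox,oy,sc,X,Y): return np.array([X+(p[0]-ox+.5)/sc-.5,Y+(p[1]-oy+.5)/sc-.5])
T1=lambda *p:px(p,0,0,7,115,140);T2=lambda *p:px(p,424,0,7,222,145);T3=lambda *p:px(p,424,318,6.16,312,170)
S1=lambda *p:px(p,0,0,5.5,140,190);S2=lambda *p:px(p,404,0,7,210,180);S3=lambda *p:px(p,404,312,7,288,165)
for n,a,b in [('bedFL',T1(188,545),S1(250,522)),('bedFR',T1(316,551),S1(340,464)),('stopR',T1(333,236),S1(186,306)),
 ('panFR',T3(684,424),S3(568,386)),('panF?',T3(504,571),S3(570,524)),('timL',T2(531,20),S2(448,116)),('timtopR',T2(462,216),S2(448,116)),('tim',T2(660,283),S2(698,180))]:
    P,e=tri(t,a,s,b);print(n,np.round(P,4),round(e,4),'top z-depth',np.round(dep(t,a),3))
def fit(obs,g):
    def f(q):
        c,sn=np.cos(q[2]),np.sin(q[2]);R=np.array([[c,-sn,0],[sn,c,0],[0,0,1]])
        return np.concatenate([(proj(d,R@np.array(L)+[q[0],q[1],0])[0]-uv) for d,L,uv in obs])
    r=least_squares(f,g);print(np.round(r.x,4),'deg',round(np.degrees(r.x[2]),2),'res px',np.round(r.fun,1));return r.x
print('press');pr=fit([(t,(-.12,.032,.02),T1(188,545)),(t,(-.12,-.032,.02),T1(316,551)),(t,(.03,-.032,.034),T1(333,256)),
 (s,(-.12,.032,.02),S1(250,522)),(s,(-.12,-.032,.02),S1(340,464)),(s,(-.13,-.055,.012),S1(382,465)),(t,(-.13,-.055,.012),T1(360,570))],[.5,.34,0])
print('panel');fit([(t,(-.07,.028,.016),T3(443,500)),(t,(.07,.028,.016),T3(626,350)),(t,(.07,-.028,.016),T3(684,424)),(t,(-.07,-.028,.016),T3(504,571))],[.5,-.31,-.9])
print('timer');tm=fit([(t,(.055,.055,.05),T2(531,20)),(t,(.055,-.055,.05),T2(723,90)),(t,(-.055,-.055,.05),T2(658,286)),(t,(-.055,.055,.05),T2(461,217)),(s,(.055,.055,.05),S2(448,116)),(s,(-.055,-.055,.05),S2(698,180))],[.58,.01,-.3])
# bar
o=[atz(t,T2(545,146),.094),atz(t,T2(650,143),.094)];print('bar ends',np.round(o,4));v=o[1]-o[0];print('bar deg',np.degrees(np.arctan2(v[1],v[0])))
for nm,L in [('seat',(-.04,0,.02)),('bar up',(.013,0,.238)),('bar dn',(-.09,0,.075)),('hinge',(.09,0,.075))]:
    c,sn=np.cos(pr[2]),np.sin(pr[2]);P=np.array([pr[0]+c*L[0]-sn*L[1],pr[1]+sn*L[0]+c*L[1],L[2]]);print(nm,np.round(P,4),'topcrop',((proj(t,P)[0]-[115,140])*7).round())
P=tri(t,T1(138,238),s,S1(120,75));print('crossbar tri',P)
```

```text
bedFL [0.4029 0.3814 0.0197] 0.0056 top z-depth [0.405 0.385 0.016]
bedFR [0.4021 0.3171 0.0191] 0.003 top z-depth [0.403 0.32  0.013]
stopR [0.5631 0.3125 0.0298] 0.0039 top z-depth [0.566 0.317 0.016]
panFR [ 0.531  -0.3808  0.0179] 0.0039 top z-depth [ 0.534 -0.385 -0.001]
panF? [ 0.4424 -0.2763  0.0111] 0.0039 top z-depth [ 0.444 -0.278 -0.001]
timL [0.6593 0.046  0.0512] 0.0036 top z-depth [0.671 0.049 0.002]
timtopR [0.5644 0.0907 0.1221] 0.0406 top z-depth [0.56  0.08  0.047]
tim [ 0.5275 -0.022   0.0442] 0.002 top z-depth [ 0.528 -0.021  0.048]
press
[ 0.5227  0.3462 -0.0261] deg -1.49 res px [ 0.6  0.3  0.2  0.4 -0.3  0.5 -1.  -0.3 -0.5 -0.2 -0.3 -0.5  0.6  0.7]
panel
[ 0.5092 -0.3094 -0.8712] deg -49.91 res px [-0.  -0.3 -0.2  0.   0.3 -0.  -0.   0.3]
timer
[ 0.5926  0.0136 -0.3259] deg -18.67 res px [-0.2 -0.4  1.4  0.   0.2  0.9 -0.9  0.2 -1.3  0.1  0.4 -0.6]
bar ends [[ 0.5895  0.0376  0.094 ]
 [ 0.5921 -0.0139  0.094 ]]
bar deg -87.03304755742174
seat [0.4827 0.3473 0.02  ] topcrop [263. 392.]
bar up [0.5357 0.3459 0.238 ] topcrop [143. 234.]
bar dn [0.4327 0.3486 0.075 ] topcrop [227. 485.]
hinge [0.6127 0.3439 0.075 ] topcrop [253. 124.]
crossbar tri (array([0.53372238, 0.34659185, 0.24401517]), np.float64(0.002461762181804944))
```

```bash
python3 -m crank '[[0.025,-0.035,0.007,0,0,-0.03,0.085],[0.025,-0.035,0.007,0,0,-0.03,0.085],[0.025,-0.035,0.007,0,0,-0.03,0.085],[0.025,-0.035,0.007,0,0,-0.03,0.085],[0.025,-0.035,0.007,0,0,-0.03,0.085],[0.025,-0.035,0.007,0,0,-0.03,0.085],[0.025,-0.035,0.007,0,0,-0.03,0.085],[0.025,-0.035,0.007,0,0,-0.03,0.085]]'; python3 -m crank '[[0.008,-0.045,0,0,0,-0.03,0.085],[0.008,-0.045,0,0,0,-0.03,0.085],[0.008,-0.045,0,0,0,-0.03,0.085],[0.008,-0.045,0,0,0,-0.03,0.085],[0.008,-0.045,0,0,0,-0.03,0.085],[0.008,-0.045,0,0,0,-0.03,0.085],[0.008,-0.045,0,0,0,-0.03,0.085],[0,0,0,0,0,0,0.085]]'
```

```text
t: 0.9
eef_pos: [0.4317, 0.299, 0.3044]
orientation: [[-0.814, 0.581, -0.0], [0.581, 0.814, -0.0], [0.0, -0.001, -1.0]]
force: [0.4, 0.2, 0.2]
opening: 0.995
finger_force: 0.0
t: 1.7
eef_pos: [0.4873, -0.0224, 0.304]
orientation: [[-0.666, 0.746, -0.0], [0.746, 0.666, -0.005], [-0.003, -0.003, -1.0]]
force: [-0.1, -1.5, -1.0]
opening: 0.995
finger_force: 0.0
```

```bash
python3 -m crank '[[0.0005,-0.044,0,0,0,-0.005,0.085],[0.0005,-0.044,0,0,0,-0.005,0.085],[0.0005,-0.044,0,0,0,-0.005,0.085],[0.0005,-0.044,0,0,0,-0.005,0.085],[0.0005,-0.044,0,0,0,-0.005,0.085],[0,-0.044,0,0,0,-0.005,0.085],[0,0,-0.04,0,0,0,0.085],[0,0,-0.04,0,0,0,0.085]]'; python3 -m crank '[[0,0,-0.04,0,0,0,0.08],[0,0,-0.04,0,0,0,0.08],[0,0,-0.03,0,0,0,0.08],[0,0,-0.02,0,0,0,0.08],[0,0,-0.02,0,0,0,0.08],[0,0,0,0,0,0,0.08],[0,0,0,0,0,0,0.08]]'
python3 - <<'E'
from workcell import cams
from h import *
im=np.zeros((600,800,3),np.uint8)
for n,x,c in(('top',0,(285,150,365,250)),('side',404,(250,130,330,230))):
    d=cams.get_image(n);np.savez(f'pics/{n}1.npz',**d);a=crop(d,*c,5);im[:a.shape[0],x:x+a.shape[1]]=a
cv2.imwrite('pics/c2.png',im)
E
```

```text
t: 2.5
eef_pos: [0.49, -0.2803, 0.2239]
orientation: [[-0.651, 0.759, 0.003], [0.759, 0.651, -0.002], [-0.003, 0.001, -1.0]]
force: [0.7, 0.3, -1.2]
opening: 0.991
finger_force: 0.0
t: 3.2
eef_pos: [0.4897, -0.2779, 0.0743]
orientation: [[-0.654, 0.757, -0.001], [0.757, 0.654, 0.001], [0.001, -0.0, -1.0]]
force: [0.9, -0.3, 0.3]
opening: 0.942
finger_force: 0.0Traceback (most recent call last):
  File "<stdin>", line 5, in <module>
ValueError: could not broadcast input array from shape (500,400,3) into shape (500,396,3)
```

```bash
python3 -m crank '[[0,-0.0085,-0.01,0,0,-0.012,0.08],[0,0,-0.02,0,0,0,0.08],[0,0,-0.012,0,0,0,0.08],[0,0,-0.006,0,0,0,0.08],[0,0,0,0,0,0,0.08]]'
python3 - <<'E'
from workcell import cams
from h import *
im=np.zeros((600,800,3),np.uint8)
for n,x,c in(('top',0,(285,150,365,250)),('side',400,(250,130,330,230))):
    d=cams.get_image(n);np.savez(f'pics/{n}1.npz',**d);a=crop(d,*c,5);im[:a.shape[0],x:x+a.shape[1]]=a
cv2.imwrite('pics/c2.png',im)
E
```

```text
t: 3.8
eef_pos: [0.4892, -0.2866, 0.0256]
orientation: [[-0.644, 0.765, -0.001], [0.765, 0.644, 0.001], [0.001, -0.0, -1.0]]
force: [0.1, -0.0, 0.2]
opening: 0.941
finger_force: 0.0
```

View pics/c2.png

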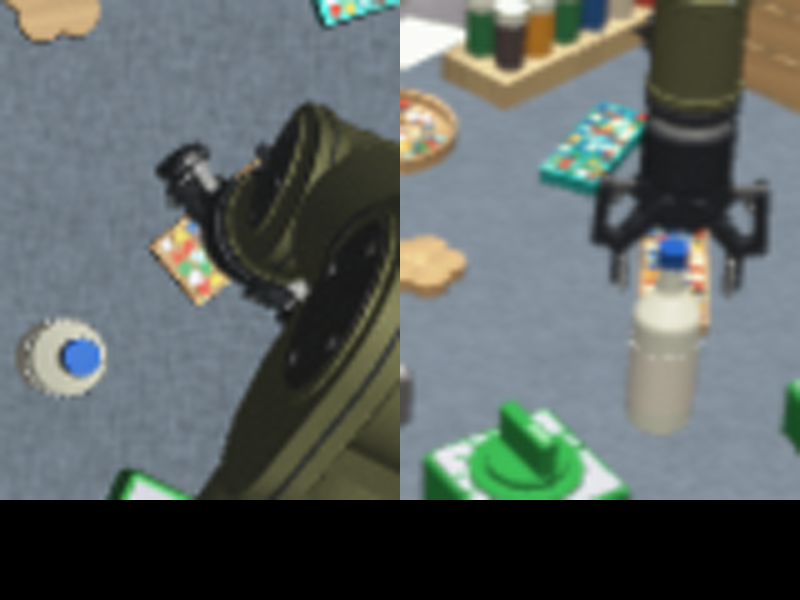

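The fingers straddle the panel evenly (side view: fingers at 617 and 732, panel 640 to 707), clear of the glue. Lower and close.

```bash
python3 -m crank '[[0,0,-0.005,0,0,0,0.066],[0,0,-0.004,0,0,0,0.066],[0,0,0,0,0,0,0.066],[0,0,0,0,0,0,0.03],[0,0,0,0,0,0,0.03],[0,0,0,0,0,0,0.03],[0,0,0,0,0,0,0.03]]'
```

```text
t: 4.6
eef_pos: [0.4897, -0.2868, 0.0177]
orientation: [[-0.644, 0.765, 0.0], [0.765, 0.644, -0.0], [-0.0, 0.0, -1.0]]
force: [-1.1, 0.5, 5.7]
opening: 0.632
finger_force: 64.3
```

```bash
python3 -m crank '[[0,0,0.02,0,0,0,0.03],[0,0,0.03,0,0,0,0.03],[0,0,0.04,0,0,0,0.03],[0,0,0.04,0,0,0,0.03],[0,0,0.04,0,0,0,0.03],[0,0,0.04,0,0,0,0.03],[0,0,0.04,0,0,0,0.03],[0,0,0.04,0,0,0,0.03]]'; python3 -m crank '[[-0.003,0.03,0,0,0,0.05,0.03],[-0.003,0.04,0,0,0,0.05,0.03],[-0.003,0.04,0,0,0,0.05,0.03],[-0.003,0.04,0,0,0,0.05,0.03],[-0.003,0.04,0,0,0,0.05,0.03],[-0.003,0.04,0,0,0,0.05,0.03],[-0.003,0.04,0,0,0,0.05,0.03],[-0.004,0.04,0,0,0,0.05,0.03]]'; python3 -m crank '[[-0.009,0.04,0,0,0,0.05,0.03],[-0.01,0.04,0,0,0,0.05,0.03],[-0.01,0.04,0,0,0,0.05,0.03],[-0.011,0.04,0,0,0,0.05,0.03],[-0.011,0.04,0,0,0,0.05,0.03],[-0.011,0.04,0,0,0,0.05,0.03],[-0.01,0.04,0,0,0,0.05,0.03],[-0.01,0.03,0,0,0,0.05,0.03]]'
```

```text
t: 5.4
eef_pos: [0.4889, -0.2865, 0.3084]
orientation: [[-0.644, 0.765, -0.001], [0.765, 0.644, 0.001], [0.001, -0.0, -1.0]]
force: [0.6, 0.0, -3.0]
opening: 0.637
finger_force: 64.1
t: 6.2
eef_pos: [0.4639, 0.0246, 0.3069]
orientation: [[-0.892, 0.452, -0.001], [0.452, 0.892, -0.0], [0.001, -0.0, -1.0]]
force: [0.6, -0.0, -1.5]
opening: 0.638
finger_force: 64.2
t: 7.0
eef_pos: [0.3814, 0.3358, 0.3069]
orientation: [[-0.998, 0.067, -0.001], [0.067, 0.998, 0.001], [0.001, 0.001, -1.0]]
force: [-0.9, -0.3, -1.5]
opening: 0.642
finger_force: 64.2
```

```bash
python3 -m crank '[[0,0.014,-0.03,0,0,0.041,0.03],[0,0,-0.04,0,0,0,0.03],[0,0,-0.04,0,0,0,0.03],[0,0,-0.04,0,0,0,0.03],[0,0,-0.04,0,0,0,0.03],[0,0,-0.03,0,0,0,0.03],[0,0,-0.02,0,0,0,0.03],[0,0,0,0,0,0,0.03]]'
python3 - <<'E'
from workcell import cams
from h import *
im=np.zeros((600,800,3),np.uint8)
for n,x,c in(('top',0,(95,140,175,260)),('side',400,(120,190,200,310))):
    d=cams.get_image(n);np.savez(f'pics/{n}2.npz',**d);a=crop(d,*c,5);im[:a.shape[0],x:x+a.shape[1]]=a
cv2.imwrite('pics/c3.png',im)
E
```

```text
t: 7.8
eef_pos: [0.3811, 0.3458, 0.0646]
orientation: [[-1.0, 0.029, -0.004], [0.029, 1.0, -0.004], [0.004, -0.005, -1.0]]
force: [0.4, 0.5, -1.8]
opening: 0.637
finger_force: 64.1
```

View pics/c3.png

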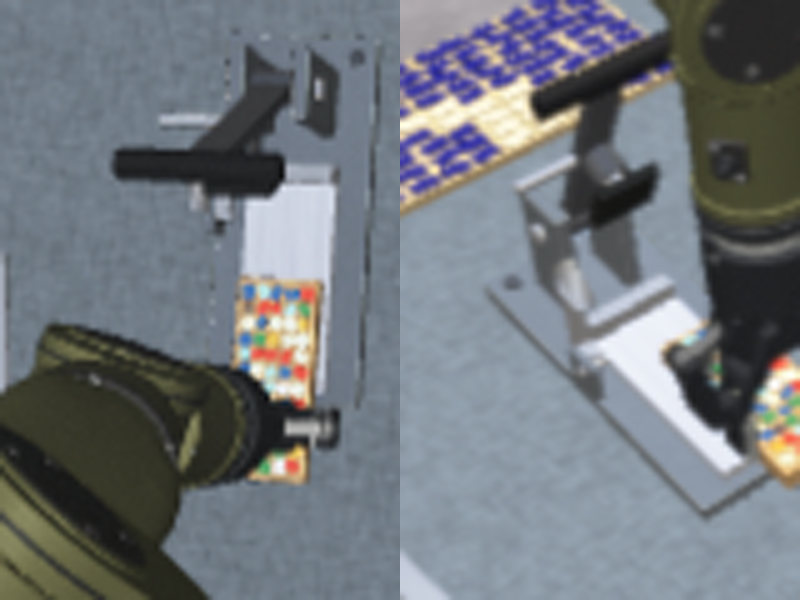

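The panel is held level over the front of the bed, far corners at crop (238,279) and (323,281), near right corner (308,482). Compute its pose against the press.

Run:
```python
from h import *
from scipy.optimize import least_squares
t=load('top2')
p=lambda x,y:np.array([95+(x+.5)/5-.5,140+(y+.5)/5-.5])
obs=[((.07,.028),p(239,277)),((.07,-.028),p(323,280)),((-.07,-.028),p(307,483))]
f=lambda q:np.concatenate([proj(t,np.array([q[0]+np.cos(q[2])*L[0]-np.sin(q[2])*L[1],q[1]+np.sin(q[2])*L[0]+np.cos(q[2])*L[1],.063]))[0]-u for L,u in obs])
r=least_squares(f,[.41,.345,0]);q=r.x;print(q,np.degrees(q[2]),r.fun.round(1))
e=np.array([.3811,.3458]);print('tcp rel',e-q[:2])
# press top-only fit: bed right edge & front
ob2=[((-.12,-.032,.02),p(321,394)),((.03,-.032,.034),p(335,182)),((.06,.055,.012),p(229,92)),((-.13,-.055,.012),p(359,407)),((.14,-.055,.012),p(382,41)),((.14,.055,.012),p(231,38))]
g=lambda q:np.concatenate([proj(t,np.array([q[0]+np.cos(q[2])*L[0]-np.sin(q[2])*L[1],q[1]+np.sin(q[2])*L[0]+np.cos(q[2])*L[1],L[2]]))[0]-u for L,u in ob2])
r=least_squares(g,[.52,.345,0]);print(r.x,np.degrees(r.x[2]),r.fun.round(1))
```

```text
[ 0.41202602  0.34419215 -0.02460107] -1.4095373104547222 [ 0.4 -0.  -0.4  0.1  0.  -0.1]
tcp rel [-0.03092602  0.00160785]
[ 0.52961433  0.34851198 -0.04946415] -2.8340867806859937 [-0.3 -1.5 -0.1 -1.1 -0.5  7.8 -1.2 -0.9  0.9 -1.4  1.2 -2.9]
```

```bash
python3 -m crank '[[0.02,0.0027,0,0,0,0,0.03],[0.02,0,0,0,0,0,0.03],[0.015,0,0,0,0,0,0.03],[0.008,0,-0.01,0,0,0,0.03],[0,0,-0.01,0,0,0,0.03],[0,0,-0.004,0,0,0,0.03],[0,0,0,0,0,0,0.03]]'
```

```text
t: 8.6
eef_pos: [0.4437, 0.3497, 0.0424]
orientation: [[-1.0, 0.028, -0.003], [0.028, 1.0, -0.002], [0.003, -0.002, -1.0]]
force: [-0.6, 0.2, -1.4]
opening: 0.636
finger_force: 64.2
```

```bash
python3 -m crank '[[0.002,-0.001,-0.002,0,0,0,0.03],[0.002,0,-0.001,0,0,0,0.03],[0.002,0,0,0,0,0,0.03],[0,0,0,0,0,0,0.03]]'; python3 -m crank '[[0.001,0,0,0,0,0,0.03],[0,0,0,0,0,0,0.03]]'
```

```text
t: 9.0
eef_pos: [0.4522, 0.3489, 0.0405]
orientation: [[-1.0, 0.03, 0.001], [0.03, 1.0, 0.0], [-0.001, 0.0, -1.0]]
force: [-0.1, -0.3, -1.7]
opening: 0.638
finger_force: 64.2
t: 9.2
eef_pos: [0.4527, 0.349, 0.0404]
orientation: [[-1.0, 0.03, 0.0], [0.03, 1.0, 0.0], [-0.0, 0.0, -1.0]]
force: [1.1, -0.5, -1.5]
opening: 0.639
finger_force: 64.2
```

```bash
python3 -m crank '[[0.001,0,-0.001,0,0,0,0.03],[0,0,0,0,0,0,0.03]]'; python3 -m crank '[[0.001,0,0,0,0,0,0.03],[0,0,0,0,0,0,0.03]]'
python3 - <<'E'
from workcell import cams
from h import *
im=np.zeros((600,800,3),np.uint8)
for n,x,c in(('top',0,(95,140,175,260)),('side',400,(140,220,200,310))):
    d=cams.get_image(n);np.savez(f'pics/{n}3.npz',**d);a=crop(d,*c,5 if x==0 else 6.6);im[:a.shape[0],x:x+a.shape[1]]=a
cv2.imwrite('pics/c4.png',im)
E
```

```text
t: 9.4
eef_pos: [0.4528, 0.3489, 0.0392]
orientation: [[-1.0, 0.029, -0.001], [0.029, 1.0, -0.0], [0.001, -0.0, -1.0]]
force: [-2.4, 0.2, -1.6]
opening: 0.638
finger_force: 64.3
t: 9.6
eef_pos: [0.4529, 0.3488, 0.039]
orientation: [[-1.0, 0.029, -0.003], [0.029, 1.0, -0.001], [0.003, -0.001, -1.0]]
force: [-5.2, 0.2, -0.9]
opening: 0.634
finger_force: 64.3
```

View pics/c4.png

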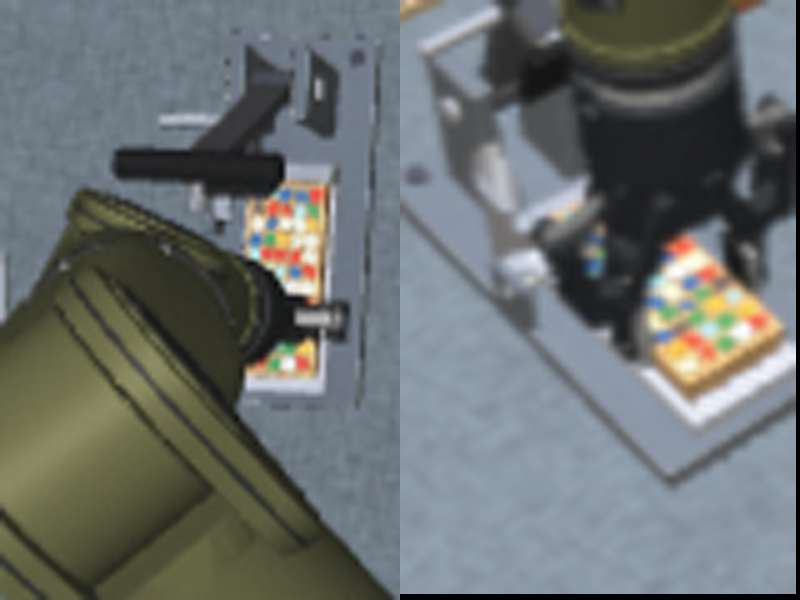

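The panel touches the stop (−5 N) and looks square and centred on the bed: right margin about 6 crop px at (322,376). Back off a little, lower, release.

```bash
python3 -m crank '[[-0.0015,0,-0.001,0,0,0,0.03],[0,0,-0.001,0,0,0,0.03],[0,0,0,0,0,0,0.03]]'
```

```text
t: 10.0
eef_pos: [0.4528, 0.349, 0.0377]
orientation: [[-1.0, 0.03, -0.0], [0.03, 1.0, 0.0], [0.0, 0.0, -1.0]]
force: [-4.7, -0.5, 4.6]
opening: 0.636
finger_force: 64.8
```

```bash
python3 -m crank '[[0,0,0,0,0,0,0.072],[0,0,0,0,0,0,0.072],[0,0,0,0,0,0,0.072],[0,0,0.02,0,0,0,0.072],[-0.02,0,0.03,0,0,0,0.072],[-0.03,0,0.03,0,0,0,0.072],[-0.03,0,0.04,0,0,0,0.072],[0,0,0.04,0,0,0,0.072]]'; python3 -m crank '[[0,0,0.04,0,0,0,0.0],[0,0,0.04,0,0,0,0.0],[0,0,0.04,0,0,0,0.0],[0,0,0,0,0,0,0.0]]'
python3 - <<'E'
from workcell import cams
from h import *
im=np.zeros((600,800,3),np.uint8)
for n,x,c in(('top',0,(95,140,175,260)),('side',400,(125,205,200,305))):
    d=cams.get_image(n);np.savez(f'pics/{n}4.npz',**d);a=crop(d,*c,5);im[:a.shape[0],x:x+a.shape[1]]=a
cv2.imwrite('pics/c5.png',im)
E
```

```text
t: 10.8
eef_pos: [0.3686, 0.3489, 0.1984]
orientation: [[-1.0, 0.024, -0.004], [0.024, 1.0, -0.002], [0.004, -0.002, -1.0]]
force: [1.4, 1.0, 0.8]
opening: 0.847
finger_force: 0.0
t: 11.2
eef_pos: [0.3755, 0.3515, 0.3227]
orientation: [[-0.999, 0.031, 0.008], [0.031, 0.999, 0.009], [-0.008, 0.009, -1.0]]
force: [0.4, 0.0, -0.6]
opening: 0.159
finger_force: 0.0
```

View pics/c5.png

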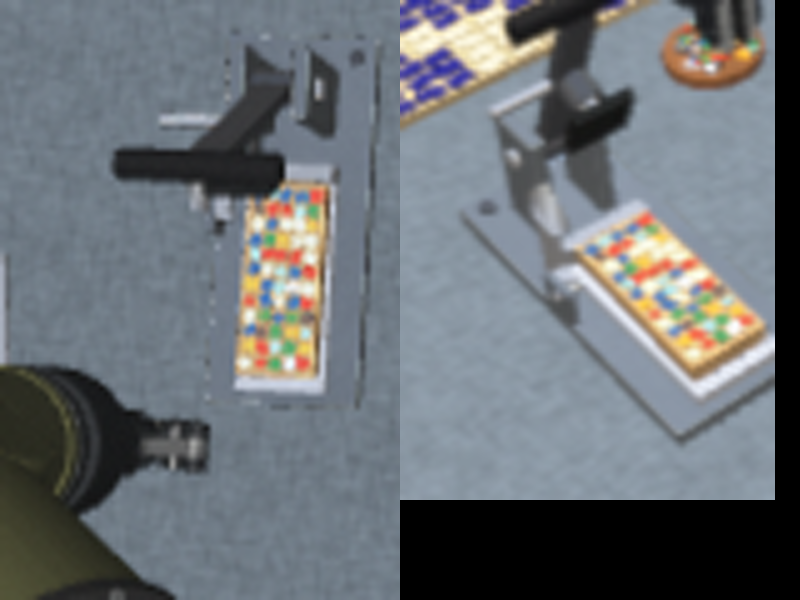

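The panel lies flat against the stop, near corners at (236,376) and (320,378), bed corners at (233,388) and (326,393). It may sit slightly to the right, so I'll quantify that with edge profiles.

Run:
```python
from h import *
t=load('top4');s=load('side4')
for r in(200,212,213,214,216,217): print(r,' '.join('%d/%d'%(a[0],a[2]) for a in t['img'][r,138:164]))
# expected bed edges from press fit, panel edges
pr=(.5227,.3462,-.0261)
def W(x,y,z): c,q=np.cos(pr[2]),np.sin(pr[2]);return [pr[0]+c*x-q*y,pr[1]+q*x+c*y,z]
for n,d in(('top',t),('side',s)):
  for x,y,z in [(-.12,.032,.02),(-.12,-.032,.02),(-.11,.028,.036),(-.11,-.028,.036),(-.11,.028,.02),(-.11,-.028,.02)]: print(n,x,y,z,proj(d,W(x,y,z))[0].round(2))
```

```text
200 115/138 112/136 114/138 113/136 118/142 201/116 229/86 224/87 209/124 109/176 88/182 146/174 233/225 221/201 142/156 79/186 86/184 226/95 234/74 223/99 198/112 137/105 172/186 117/133 111/133 111/135
212 112/136 110/134 113/136 112/135 212/175 236/228 236/228 212/146 229/86 232/79 172/94 101/110 90/111 191/154 236/241 235/242 233/119 233/74 228/87 217/129 139/99 195/214 119/132 108/130 109/132 110/133
213 111/136 112/135 112/136 111/135 193/126 226/193 220/176 209/135 220/109 220/105 172/120 122/114 114/113 177/159 232/234 218/219 220/114 229/86 222/104 193/110 131/94 196/214 119/132 109/131 111/133 110/134
214 111/134 112/136 111/134 110/134 183/135 197/141 198/143 201/136 203/135 202/134 208/138 188/129 177/123 190/122 209/155 210/158 200/127 211/119 212/133 195/117 142/117 195/214 118/132 107/130 112/135 111/134
216 112/135 112/136 111/135 116/138 190/211 198/219 201/221 202/222 200/221 199/219 200/220 203/223 201/220 201/221 201/221 204/224 206/226 203/223 201/222 200/220 198/217 178/194 116/132 107/129 107/131 108/131
217 112/135 111/135 110/134 126/149 177/199 184/205 189/210 189/210 187/208 186/207 188/209 189/211 191/212 192/213 193/213 197/217 198/218 195/216 196/217 195/216 194/215 174/191 113/129 107/129 109/132 108/131
top -0.12 0.032 0.02 [142.03 217.78]
top -0.12 -0.032 0.02 [159.89 218.64]
top -0.11 0.028 0.036 [142.09 214.96]
top -0.11 -0.028 0.036 [157.9  215.72]
top -0.11 0.028 0.02 [143.35 215.04]
top -0.11 -0.028 0.02 [158.97 215.79]
side -0.12 0.032 0.02 [184.04 284.17]
side -0.12 -0.032 0.02 [200.9  273.77]
side -0.11 0.028 0.036 [182.8  278.12]
side -0.11 -0.028 0.036 [197.64 269.12]
side -0.11 0.028 0.02 [183.3  281.65]
side -0.11 -0.028 0.02 [198.02 272.64]
```

Measured in the same view, the bed spans columns 141.3 to 159.3 and the panel top 141.5 to 157.5. With parallax removed the panel is within about 0.5 mm of centre, so it can stay. Next, go above the crossbar with the fingers shut.

```bash
python3 -m crank '[[0.03,-0.001,0,0,0,0,0],[0.04,-0.001,0,0,0,0,0],[0.04,-0.001,0,0,0,0,0],[0.04,0,0,0,0,0,0],[0.012,0,-0.01,0,0,0,0],[0,0,-0.02,0,0,0,0],[0,0,-0.01,0,0,0,0],[0,0,0,0,0,0,0]]'; python3 -m crank '[[0,0,-0.005,0,0,0,0],[0,0,-0.004,0,0,0,0],[0,0,-0.003,0,0,0,0],[0,0,0,0,0,0,0]]'
```

```text
t: 12.1
eef_pos: [0.533, 0.345, 0.2743]
orientation: [[-1.0, 0.029, -0.005], [0.029, 1.0, -0.004], [0.005, -0.004, -1.0]]
force: [0.1, -0.1, -0.5]
opening: 0.0
finger_force: 0.0
t: 12.5
eef_pos: [0.5349, 0.3459, 0.2652]
orientation: [[-1.0, 0.03, -0.0], [0.03, 1.0, -0.0], [0.0, -0.0, -1.0]]
force: [-0.4, -0.4, -0.4]
opening: -0.003
finger_force: 0.0
```

```bash
python3 -m crank '[[0.005,0.002,0,0,0,0,0],[0,0,-0.002,0,0,0,0],[0,0,-0.002,0,0,0,0],[0,0,0,0,0,0,0]]'
```

```text
t: 12.9
eef_pos: [0.5392, 0.3486, 0.2636]
orientation: [[-1.0, 0.029, -0.0], [0.029, 1.0, 0.001], [0.0, 0.001, -1.0]]
force: [-4.8, -1.0, 13.2]
opening: 0.005
finger_force: 6.5
```

```bash
python3 -m crank '[[-0.0075,0,-0.0035,0,0,0,0],[-0.0072,0,-0.0038,0,0,0,0],[-0.007,0,-0.0042,0,0,0,0],[-0.0068,0,-0.0044,0,0,0,0]]'; python3 -m crank '[[-0.0065,0,-0.0046,0,0,0,0],[-0.0065,0,-0.0048,0,0,0,0],[-0.0062,0,-0.0052,0,0,0,0],[-0.0061,0,-0.0054,0,0,0,0]]'
```

```text
t: 13.3
eef_pos: [0.5103, 0.3491, 0.2472]
orientation: [[-1.0, 0.029, -0.001], [0.029, 1.0, 0.002], [0.001, 0.002, -1.0]]
force: [-5.5, -0.5, 9.0]
opening: -0.002
finger_force: 4.8
t: 13.7
eef_pos: [0.4849, 0.3495, 0.2266]
orientation: [[-1.0, 0.029, -0.001], [0.029, 1.0, 0.002], [0.001, 0.002, -1.0]]
force: [-4.8, 0.0, 7.4]
opening: 0.002
finger_force: 3.3
```

Tracking well. Continue to about 20°.

```bash
python3 -m crank '[[-0.0055,0,-0.0058,0,0,0,0],[-0.0055,0,-0.0058,0,0,0,0],[-0.005,0,-0.0062,0,0,0,0],[-0.005,0,-0.0063,0,0,0,0],[-0.0045,0,-0.0065,0,0,0,0],[-0.0045,0,-0.0067,0,0,0,0],[-0.004,0,-0.007,0,0,0,0],[-0.0038,0,-0.007,0,0,0,0]]'; python3 -m crank '[[-0.0032,0,-0.0072,0,0,0,0],[-0.0032,0,-0.0073,0,0,0,0],[-0.0026,0,-0.0075,0,0,0,0],[-0.0026,0,-0.0075,0,0,0,0],[-0.002,0,-0.0076,0,0,0,0],[-0.002,0,-0.0077,0,0,0,0]]'
```

```text
t: 14.5
eef_pos: [0.447, 0.35, 0.1748]
orientation: [[-1.0, 0.028, -0.001], [0.028, 1.0, 0.003], [0.001, 0.003, -1.0]]
force: [-4.2, 1.7, 5.1]
opening: -0.001
finger_force: 2.7
t: 15.1
eef_pos: [0.4324, 0.35, 0.1307]
orientation: [[-1.0, 0.029, 0.001], [0.029, 1.0, 0.003], [-0.001, 0.003, -1.0]]
force: [-5.6, -1.1, 21.8]
opening: -0.001
finger_force: 10.6
```

```bash
python3 -m crank '[[0,0,0,0,0,0,0]]'; python3 -m crank '[[0,0,-0.003,0,0,0,0],[0,0,0,0,0,0,0]]'
python3 - <<'E'
from workcell import cams
from h import *
im=np.zeros((600,800,3),np.uint8)
for n,x,c in(('top',0,(95,140,175,260)),('side',400,(125,185,200,305))):
    d=cams.get_image(n);np.savez(f'pics/{n}5.npz',**d);a=crop(d,*c,5);im[:a.shape[0],x:x+a.shape[1]]=a
cv2.imwrite('pics/c6.png',im)
E
```

```text
t: 15.2
eef_pos: [0.4322, 0.3499, 0.1299]
orientation: [[-1.0, 0.028, 0.0], [0.028, 1.0, 0.003], [-0.0, 0.003, -1.0]]
force: [-4.0, 1.3, 4.9]
opening: 0.003
finger_force: 2.7
t: 15.4
eef_pos: [0.432, 0.3498, 0.127]
orientation: [[-1.0, 0.028, -0.0], [0.028, 1.0, 0.003], [0.0, 0.003, -1.0]]
force: [-3.7, 1.8, 6.1]
opening: 0.002
finger_force: 2.9
```

View pics/c6.png

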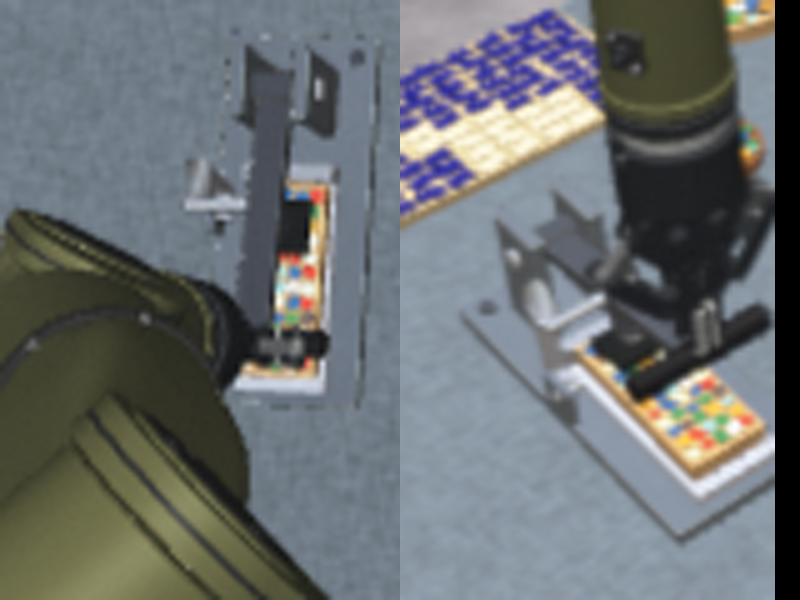

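The arm is nearly level, with the pad just above the panel and the side pin near the catch hook at (545,310). The spike was transient. Continue slowly.

```bash
python3 -m crank '[[-0.001,0,-0.004,0,0,0,0],[-0.001,0,-0.004,0,0,0,0],[-0.001,0,-0.004,0,0,0,0],[0,0,-0.004,0,0,0,0]]';python3 -m crank '[[0,0,-0.003,0,0,0,0],[0,0,-0.003,0,0,0,0],[0,0,0,0,0,0,0]]'
```

```text
t: 15.9
eef_pos: [0.4297, 0.3498, 0.1109]
orientation: [[-1.0, 0.029, 0.001], [0.029, 1.0, 0.003], [-0.001, 0.003, -1.0]]
force: [-4.2, 1.5, 7.2]
opening: -0.001
finger_force: 3.3
t: 16.2
eef_pos: [0.4292, 0.3498, 0.1048]
orientation: [[-1.0, 0.028, -0.0], [0.028, 1.0, 0.003], [0.0, 0.003, -1.0]]
force: [-4.5, 1.6, 7.3]
opening: -0.001
finger_force: 3.9
```

```bash
python3 -m crank '[[0,0,-0.002,0,0,0,0],[0,0,-0.001,0,0,0,0],[0,0,0,0,0,0,0]]';python3 -m crank '[[0,0,-0.001,0,0,0,0],[0,0,0,0,0,0,0]]';python3 -m crank '[[0,0,-0.001,0,0,0,0],[0,0,0,0,0,0,0]]'
```

```text
t: 16.5
eef_pos: [0.4291, 0.3498, 0.1021]
orientation: [[-1.0, 0.028, -0.0], [0.028, 1.0, 0.003], [0.0, 0.003, -1.0]]
force: [-4.2, 2.1, 9.2]
opening: 0.003
finger_force: 4.6
t: 16.7
eef_pos: [0.429, 0.3498, 0.1013]
orientation: [[-1.0, 0.028, -0.0], [0.028, 1.0, 0.003], [0.0, 0.003, -1.0]]
force: [-5.5, 1.3, 10.8]
opening: 0.001
finger_force: 5.4
t: 16.9
eef_pos: [0.429, 0.3499, 0.1004]
orientation: [[-1.0, 0.028, -0.0], [0.028, 1.0, 0.003], [0.0, 0.003, -1.0]]
force: [-4.6, 0.5, 11.6]
opening: -0.005
finger_force: 5.7
```

```bash
python3 -m crank '[[0,0,-0.001,0,0,0,0],[0,0,0,0,0,0,0]]';python3 -m crank '[[0,0,-0.001,0,0,0,0],[0,0,0,0,0,0,0]]';python3 -m crank '[[0,0,-0.001,0,0,0,0],[0,0,0,0,0,0,0]]'
```

```text
t: 17.1
eef_pos: [0.4289, 0.3498, 0.0994]
orientation: [[-1.0, 0.028, -0.0], [0.028, 1.0, 0.003], [0.0, 0.003, -1.0]]
force: [-5.5, 1.6, 11.6]
opening: 0.0
finger_force: 6.0
t: 17.3
eef_pos: [0.4289, 0.3499, 0.0985]
orientation: [[-1.0, 0.028, -0.0], [0.028, 1.0, 0.003], [0.0, 0.003, -1.0]]
force: [-5.6, 0.5, 12.8]
opening: 0.004
finger_force: 6.2
t: 17.5
eef_pos: [0.4289, 0.3499, 0.0982]
orientation: [[-1.0, 0.028, 0.0], [0.028, 1.0, 0.003], [-0.0, 0.003, -1.0]]
force: [-6.3, 2.0, 17.7]
opening: 0.001
finger_force: 8.8
```

Hard stop reached. Ease off and see whether the catch holds.

```bash
python3 -m crank '[[0,0,0.004,0,0,0,0],[0,0,0.004,0,0,0,0],[0,0,0.004,0,0,0,0],[0,0,0,0,0,0,0]]'; python3 -m crank '[[0,0,0.004,0,0,0,0],[0,0,0.02,0,0,0,0],[0,0,0.04,0,0,0,0],[0,0,0.04,0,0,0,0],[0,0,0.05,0,0,0,0],[0,0,0.04,0,0,0,0],[0,0,0,0,0,0,0]]'
python3 - <<'E'
from workcell import cams
from h import *
for n in('top','side'):
    d=cams.get_image(n);np.savez(f'pics/{n}6.npz',**d)
pr=(.5235,.348,-.0261)
t=load('top6')
# depth points along arm & bar
for uv in [(147,180),(147,195),(148,205),(155,209)]: print(uv,np.round(dep(t,uv),3),t['img'][uv[1],uv[0]])
E
```

```text
t: 17.9
eef_pos: [0.4307, 0.3483, 0.1088]
orientation: [[-1.0, 0.03, 0.002], [0.03, 1.0, 0.001], [-0.001, 0.001, -1.0]]
force: [0.6, -0.3, -0.2]
opening: 0.001
finger_force: 0.0
t: 18.6
eef_pos: [0.4325, 0.3501, 0.3078]
orientation: [[-0.999, 0.031, 0.009], [0.031, 0.999, 0.008], [-0.008, 0.008, -1.0]]
force: [0.9, 0.4, -1.4]
opening: 0.0
finger_force: 0.0
(147, 180) [0.533 0.352 0.086] [75 79 88]
(147, 195) [0.481 0.349 0.088] [72 77 86]
(148, 205) [0.447 0.345 0.085] [72 76 87]
(155, 209) [0.434 0.318 0.093] [38 38 40]
```

The catch holds: the released arm stays level at z≈0.087 with no force on the tool. Check the wrist joint before the dial.

Run:
```python
from workcell import readout
from h import *
print(np.round(readout.sense()['joint_positions'],3))
t=load('top6')
# dial bar: segment white pointer + edges
g=cv2.resize(t['img'][150:185,228:265],None,fx=1,fy=1)
hsv=t['img'].astype(int).sum(2)
for r in range(158,172): print(r,hsv[r,232:262].tolist())
c=(.5926,.0136)
print(proj(t,[[*c,.094],[*c,.062]]))
```

```text
[-0.543  0.541 -0.358  1.711  0.228  0.93   0.549]
158 [291, 423, 632, 662, 362, 223, 170, 163, 159, 165, 144, 154, 163, 173, 174, 174, 163, 161, 171, 166, 175, 184, 326, 594, 658, 660, 657, 659, 659, 667]
159 [300, 471, 652, 667, 375, 181, 162, 157, 138, 162, 178, 165, 166, 168, 167, 169, 172, 184, 174, 153, 165, 177, 189, 316, 639, 629, 617, 637, 659, 662]
160 [355, 521, 654, 629, 254, 160, 165, 136, 152, 157, 167, 164, 164, 169, 171, 166, 173, 175, 173, 181, 157, 169, 177, 178, 581, 447, 418, 557, 649, 662]
161 [349, 454, 600, 373, 190, 163, 153, 150, 157, 159, 164, 168, 168, 172, 172, 171, 171, 164, 166, 168, 168, 166, 179, 180, 240, 468, 491, 643, 657, 658]
162 [428, 411, 310, 173, 164, 162, 130, 158, 153, 157, 162, 159, 158, 158, 156, 163, 163, 143, 136, 138, 138, 132, 164, 181, 185, 583, 659, 659, 659, 646]
163 [557, 649, 397, 193, 158, 154, 150, 182, 244, 252, 253, 255, 192, 147, 139, 138, 138, 138, 143, 140, 138, 140, 135, 175, 181, 324, 638, 658, 653, 621]
164 [616, 653, 383, 186, 162, 139, 142, 294, 430, 448, 448, 449, 309, 184, 162, 166, 166, 161, 164, 166, 164, 173, 122,
[... 469 characters left out ...]
, 625, 652, 577, 420]
168 [662, 661, 415, 196, 160, 167, 144, 142, 143, 147, 147, 145, 168, 173, 176, 180, 177, 179, 181, 179, 180, 183, 164, 182, 187, 270, 626, 641, 544, 332]
169 [665, 662, 475, 215, 161, 167, 135, 161, 164, 170, 166, 171, 174, 177, 173, 177, 178, 181, 181, 182, 184, 164, 177, 182, 179, 314, 601, 592, 465, 286]
170 [664, 662, 629, 270, 168, 165, 128, 154, 172, 164, 170, 166, 172, 172, 177, 177, 177, 183, 178, 182, 180, 160, 178, 185, 203, 310, 515, 454, 390, 317]
171 [644, 612, 444, 331, 187, 166, 166, 142, 162, 172, 171, 171, 173, 174, 177, 180, 178, 180, 184, 182, 136, 178, 178, 179, 317, 511, 550, 343, 276, 363]
[[245.86100847 164.67883147]
 [245.86631786 166.08275962]]
```

```bash
python3 -m crank '[[0.016,-0.03,0,0,0,-0.12,0.0],[0.016,-0.03,0,0,0,-0.12,0.0],[0.016,-0.03,0,0,0,-0.12,0.0],[0.016,-0.03,0,0,0,-0.12,0.0],[0.016,-0.03,0,0,0,-0.12,0.04],[0.016,-0.03,0,0,0,-0.12,0.04],[0.016,-0.03,0,0,0,-0.12,0.04],[0.016,-0.03,0,0,0,-0.12,0.04]]'; python3 -m crank '[[0.01,-0.03,-0.01,0,0,-0.12,0.04],[0.01,-0.03,-0.02,0,0,-0.12,0.04],[0.01,-0.03,-0.02,0,0,-0.12,0.04],[0.002,-0.008,-0.02,0,0,-0.12,0.04],[0,0,-0.02,0,0,-0.04,0.04],[0,0,-0.02,0,0,0,0.04],[0,0,0,0,0,0,0.04]]'
```

```text
t: 19.5
eef_pos: [0.5574, 0.1059, 0.3002]
orientation: [[-0.544, 0.839, -0.004], [0.839, 0.544, -0.002], [0.001, -0.004, -1.0]]
force: [0.2, 0.0, -0.3]
opening: 0.468
finger_force: 0.0
t: 20.2
eef_pos: [0.5865, 0.0094, 0.188]
orientation: [[-0.061, 0.998, -0.01], [0.998, 0.061, -0.001], [-0.001, -0.01, -1.0]]
force: [-0.5, 0.5, 0.2]
opening: 0.468
finger_force: 0.0
```

```bash
python3 -m crank '[[0.0058,0.0036,-0.02,0,0,-0.03,0.04],[0,0,-0.03,0,0,0,0.04],[0,0,-0.02,0,0,0,0.04],[0,0,0,0,0,0,0.04]]'
```

```text
t: 20.6
eef_pos: [0.5933, 0.0134, 0.1197]
orientation: [[-0.031, 0.999, -0.007], [1.0, 0.031, -0.001], [-0.001, -0.007, -1.0]]
force: [-0.1, -0.2, -0.2]
opening: 0.467
finger_force: 0.0
```

```bash
python3 -m crank '[[0,0,-0.015,0,0,0,0.04],[0,0,-0.012,0,0,0,0.04],[0,0,-0.006,0,0,0,0.04],[0,0,0,0,0,0,0.04]]'; python3 -m crank '[[0,0,0,0,0,0,0.0],[0,0,0,0,0,0,0.0],[0,0,0,0,0,0,0.0],[0,0,0,0,0,0,0.0]]'
```

```text
t: 21.0
eef_pos: [0.5952, 0.0135, 0.0886]
orientation: [[-0.031, 1.0, -0.001], [1.0, 0.031, -0.0], [-0.0, -0.001, -1.0]]
force: [0.2, -0.6, 0.8]
opening: 0.468
finger_force: 0.0
t: 21.4
eef_pos: [0.5942, 0.0135, 0.09]
orientation: [[-0.031, 1.0, -0.003], [1.0, 0.031, 0.0], [0.0, -0.003, -1.0]]
force: [-4.6, 0.7, 6.0]
opening: 0.15
finger_force: 60.0
```

```bash
python3 -m crank '[[-0.001,0,0,0,0,0.08,0],[-0.001,0,0,0,0,0.1,0],[0,0,0,0,0,0.1,0],[0,0,0,0,0,0.1,0]]'; python3 -m crank '[[0,0,0,0,0,0.1,0],[0,0,0,0,0,0.1,0],[0,0,0,0,0,0.1,0],[0,0,0,0,0,0.1,0]]'; python3 -c "
from workcell import readout;print(readout.sense()['torque'])"
```

```text
t: 21.8
eef_pos: [0.5939, 0.0135, 0.09]
orientation: [[-0.403, 0.915, 0.001], [0.915, 0.403, -0.0], [-0.0, 0.001, -1.0]]
force: [-1.1, -0.6, 2.4]
opening: 0.149
finger_force: 59.6
t: 22.2
eef_pos: [0.5936, 0.0133, 0.09]
orientation: [[-0.727, 0.686, 0.0], [0.686, 0.727, -0.0], [-0.0, 0.0, -1.0]]
force: [-1.5, 0.3, 2.5]
opening: 0.149
finger_force: 59.6
[-9.93342987e-05  4.02899167e-01 -8.66713718e-02]
```

```bash
T="from workcell import readout;print(readout.sense()['torque'][2])"; python3 -m crank '[[0,0,0,0,0,0.1,0],[0,0,0,0,0,0.1,0],[0,0,0,0,0,0.1,0],[0,0,0,0,0,0.05,0],[0,0,0,0,0,0,0]]'; python3 -c "$T"; python3 -m crank '[[0,0,0,0,0,0.05,0],[0,0,0,0,0,0,0]]'; python3 -c "$T"; python3 -m crank '[[0,0,0,0,0,0.04,0],[0,0,0,0,0,0,0]]'; python3 -c "$T"
```

```text
t: 22.7
eef_pos: [0.5935, 0.0131, 0.09]
orientation: [[-0.917, 0.399, -0.0], [0.399, 0.917, -0.0], [-0.0, -0.0, -1.0]]
force: [-1.8, -0.7, 5.5]
opening: 0.15
finger_force: 59.9
0.06388735355771122
t: 22.9
eef_pos: [0.5935, 0.0131, 0.09]
orientation: [[-0.936, 0.353, -0.0], [0.353, 0.936, -0.001], [-0.0, -0.001, -1.0]]
force: [-3.2, 0.1, 5.2]
opening: 0.146
finger_force: 60.1
0.08104069529512613
t: 23.1
eef_pos: [0.5935, 0.0131, 0.09]
orientation: [[-0.949, 0.315, -0.0], [0.315, 0.949, -0.001], [-0.0, -0.001, -1.0]]
force: [-3.2, -0.6, 5.6]
opening: 0.149
finger_force: 60.1
0.07839288705455144
```

```bash
T="from workcell import readout;print(readout.sense()['torque'][2])"; for i in 1 2; do python3 -m crank '[[0,0,0,0,0,0.03,0],[0,0,0,0,0,0,0]]'|grep orient; python3 -c "$T"; done
```

```text
orientation: [[-0.957, 0.29, -0.0], [0.29, 0.957, -0.0], [0.0, -0.0, -1.0]]
-0.8444028021266439
orientation: [[-0.964, 0.264, -0.0], [0.264, 0.964, 0.0], [0.0, 0.0, -1.0]]
-1.477982503030822
```

The zero stop is felt (−1.5 N m). Release and rise.

```bash
python3 -m crank '[[0,0,0,0,0,0,0.04],[0,0,0,0,0,0,0.04],[0,0,0,0,0,0,0.04],[0,0,0.03,0,0,0,0.04],[0,0,0.04,0,0,0,0.04],[0,0,0.05,0,0,0,0.04],[-0.02,0,0.05,0,0,0,0.04],[-0.04,0,0.04,0,0,0,0.04]]'; python3 -m crank '[[-0.045,-0.02,0.02,0,0,0,0.04],[-0.045,-0.02,0,0,0,0,0.04],[-0.04,-0.02,0,0,0,0,0.04],[0,-0.04,0,0,0,0,0.04],[0,-0.04,0,0,0,0,0.04],[0,0,0,0,0,0,0.04]]'
python3 - <<'E'
from workcell import cams
from h import *
d=cams.get_image('top');np.savez('pics/top7.npz',**d)
im=np.zeros((600,800,3),np.uint8)
a=crop(d,228,145,265,185,8);im[:a.shape[0],:a.shape[1]]=a
b=crop(d,100,140,180,230,5);im[:b.shape[0],400:400+b.shape[1]]=b
c=cv2.resize(d['img'][60:260,:,::-1],(370,145));im[450:595,:370]=c
e=crop(cams.get_image('side'),125,180,260,225,3);im[460:595,385:385+e.shape[1]]=e[:, :415]
cv2.imwrite('pics/c7.png',im)
E
```

```text
t: 24.3
eef_pos: [0.5421, 0.0141, 0.2939]
orientation: [[-0.966, 0.257, 0.006], [0.257, 0.966, 0.001], [-0.006, 0.003, -1.0]]
force: [0.3, 0.1, 0.9]
opening: 0.471
finger_force: 0.0
t: 24.9
eef_pos: [0.4116, -0.1309, 0.3098]
orientation: [[-0.964, 0.266, -0.0], [0.266, 0.964, -0.003], [-0.001, -0.003, -1.0]]
force: [0.5, 0.7, 0.7]
opening: 0.47
finger_force: 0.0
```

View pics/c7.png

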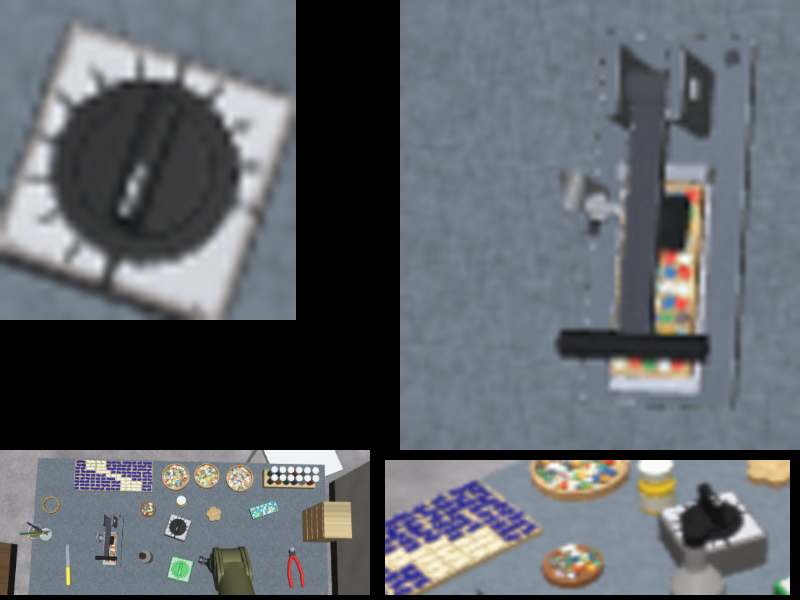

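The pointer at (130,200) lines up with the thick zero mark at (108,270). The press arm is latched level with its pad on the panel, and everything else stands as before. Handing in.

```bash
python3 -c "
from workcell import workorder;print(workorder.hand_in())"
```

```text
the job is handed in; nothing more can be done
None
```

The job is handed in: the panel lies centred on the bed against the stop, the press arm is latched down on it, and the dial is back at its zero stop; it took about 25 s of robot time.

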